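# Weigh the tool caddy on the sprung hook

## Robot

A 6-joint arm with a two-finger parallel gripper is mounted at the origin on the work surface. World frame = base frame: x ahead of the robot, y to its left, z up, the work surface at z = 0. Lengths are in m, angles in rad, forces in N, time in s.
With the tool pointing down it reaches from about 0.3 to 0.825 m from the base axis. Payload 5.4 kg.
Tool frame: the origin (TCP) lies at the very end of the fingers, on their centre line; the grasp point (between the pads) lies 19 mm behind it (arm.hold_point_z is the distance from the TCP to the grasp point, in m); z points along the fingers, y is the line along which they close (so a half turn about z gives the same grasp; the last joint's range is limited). The gripper opens to 92 mm and grips with 3 to 60 N. Pads are 20 mm wide; open, the fingers measure 128 mm over their backs; the gripper's body (75 mm by 189 mm) begins 69 mm behind the grasp point.
Start: joints at [-1.372, 0.158, 1.597, -0, 1.386, -0.21], TCP at [0.229, -0.528, 0.215] pointing down, gripper open.
Joint ranges: [-2.91, 2.91], [-0.94, 2.29], [0.18, 2.7], [-1.29, 4.43], [0.17, 2.64], [-3, 3]. Speed limits (rad/s): [2.57, 2.57, 3.14, 3.14, 3.14, 3.14].

## Interface

Orientations are given as a rotation vector (axis times angle).
In Python, from plant import arm gives the robot as it stands. The module is installed in compiled form; this text tells all that it offers.
- The arm moves only by the shell command python3 -m handwheel 'ROWS' [FORCE]. ROWS is JSON, a list of rows, each an object of numbers: "grip": the closure, from 0 (fully open) to 1 (shut); "x", "y", "z": the shift along the tool's x, y, z in mm; "wx", "wy", "wz": the turn, a rotation vector about the tool's x, y, z in degrees. A call has exactly 10 rows; each row shifts and turns the commanded pose from where the row before left it, along the tool's axes as they then stand; what a row does not reach is not made up. A row lasts 1/8 s, in which the tool goes at most 62.5 mm and 10.7 degrees, less where a joint would pass 70% of its speed; a pose out of reach is approached as far as the arm can. A call with a gripper value outside its range is refused whole. The fingers move at their own pace and stop on an object; FORCE is the grip in N (left out, the last holds). Time passes only in rows, so rows that do not move let the fingers close, or fill a call up. It gives the time, the measured TCP pose, the force, the opening and the grip force at its end, in the units of the state.
- arm.state(): the state, without advancing time (a new reading comes with each control period).
- arm.get_image(name): name is "side" or "top" or "wrist"; returns a dict with "img" (480x640x3 uint8, red, green, blue), "fx", "fy", "cx", "cy" (pixels), "R" (3x3) and "t" (3): a world point X has camera coordinates R X + t; the wrist camera has in their place "T_tool_cam" (4x4, takes a point from camera to tool coordinates, whose origin is the TCP and whose axes are the flange's). Camera axes: x right, y down, z forward; pixel columns grow to the right and rows downward; lengths in m; the calibration is good to about 2 mm. A picture is of the moment at which its call begins: read the wrist's pose just before it. There is no depth.
- arm.finish_job(): hands the job in; it is judged then, once.
Trained networks look in a picture, given as the dict that the camera call returned (one of the last four; its "shot" number tells which), for a name from the list of things; names that differ only in an ending like _2 or _b are one class to them, and where a whole thing is asked for, a point or a joint stands for the part that bears it (a point fixed in the world has none). Each returns a list of dicts, best first, with "score" (0 to 1); they miss things now and then, are a little off and sometimes report something else, mostly with a low value. They report only what shows in the picture. A call takes as long as a camera call.
- arm.boxes_of(picture, target): "rect" ([centre column, centre row, width, height] in pixels, round what is visible of it).
- arm.spot_point(picture, target): "position" ([row, column] in pixels: a listed point, or the origin of a listed thing).
The state is a dict: "clock": time; "joint_pos": joint angles; "dq": joint speeds; "joint_torque": joint torques, N m; "ee_pos": TCP position; "orientation": TCP orientation; "force": force on the tool from outside, world axes, zero at the start; "torque": the same for the moment, N m; "width": finger opening in m; "gripper_force": force on a finger pad.
Only numpy, scipy, OpenCV 4.12 (cv2) and the standard library are available. Lean on these libraries where they do the work, as an engineer would, in place of code of your own. Each camera call takes 0.05 s, during which the arm holds its last target. There are 200 camera calls.

## Task

Swing up the folded handle of the steel tool caddy and hang the caddy by it, without tipping it over, on the orange sprung hook, letting the spring take the weight little by little so that the hook neither drops nor jumps up when you let go. Wait until the hook and the caddy hang still on their own, then press the red button on the console to record the weight, and leave the caddy hanging without disturbing the other things on the bench.

Things in the scene. Friction and masses are not known exactly. Their poses are not given: they have to be found in the camera images.
- caddy: Open steel tool caddy, 110 mm (its x) by 180 mm (its y), walls 55 mm high, standing on the bench with sockets and a blue case inside, all below the rim. 0.3 to 0.75 kg, unknown beforehand. Origin: centre of its underside; z up. Its handle hinges about a line along its y axis, 45 mm above the underside, over the middle.
- handle (a joint): Folding handle of the caddy, swings freely. 0 rad = folded, resting on a stop, leaning to the caddy's -x side 35 degrees above level; grows as it swings up and over towards the caddy's +x; 0.96 = upright; 1.08 = stop just past upright, where it stays by itself. Let go before upright it falls back.
- bar (a point): Centre of the handle's black round crossbar (12 mm in diameter, 192 mm long, along the caddy's y axis), 105 mm from the hinge line: folded it is 105 mm above the caddy's underside and 86 mm out to -x, upright 150 mm above it. 8 mm steel arms just outside the caddy's end walls carry its ends.
- stand: Fixed weigh stand, left or right of the caddy: grey base plate 190 x 150 x 12 mm, aluminium column 40 mm thick (collar 50 mm), 180 mm high, out of which a sprung rod with the hook rises. Origin: on the bench straight below the hook's seat; the column is 110 mm from it along the stand's +x, the hook points to the stand's -x; z up.
- seat (a point): Where the bar's middle comes to lie, midway between the hook's two orange prongs; 278 mm above the bench unloaded, moves down with the hook; axes as the stand's. Prongs: along the stand's x, 10 mm thick, at y = +35 and -35 mm (60 mm gap for the gripper), dipping in a V here; tops 12 mm above this point on the column side; tips 30 mm out to -x, 17 mm above it. The bar lies along the stand's y.
- hook (a joint): How far the sprung hook has dipped, m: 0 unloaded, range 0 to 0.10. It gives about 11 mm for every newton hung on it (90 N/m, after the first 0.3 N) and is lightly damped: it bobs for a second or two when it is disturbed.
- record_top (a point): Centre of the top of the red round push button, 28 mm in diameter, on the near (-x) half of the flat grey console (120 x 80 mm, 22 mm high) lying on the bench between caddy and stand. Pressed straight down.
- record (a joint): Travel of the red button, m: 0 = up, 0.006 = fully down (4 N); springs back.
- level: Yellow plastic level, 50 x 300 x 22 mm, lying at the back; to be left alone. Origin: centre of its underside.
- screwdriver: Red screwdriver lying at the right side; to be left alone.
- wrench: Steel wrench lying at the left side; to be left alone.
- screwjar: Clear jar with a blue cap, 66 mm wide, 90 mm high, at the back left; to be left alone. Origin: centre of its underside.
- taperoll: Blue roll of tape, 100 mm wide, 24 mm high, lying at the back right; to be left alone. Origin: centre of its underside.

How it is judged:
By the outcome, as a careful person would: the job done as asked, in the order asked, and still so for the second after the job is handed in, with the robot touching nothing.
It also fails if it takes over 72 s, if anything falls off the work surface, if the arm or the gripper's body presses on something with over 40 N, if the wrist force passes 120 N, or if a joint passes its speed limit or range.

## Working session

There is one attempt and no reset: what is moved stays moved. The work goes in short steps, Python scripts to look and compute and a shell command to move; the robot and the scene stay as the last step left them, time stands still between calls to the robot, and variables do not carry over. Pictures are saved under pics/ and viewed, at most 10 in all, crops included, and the job is handed in when it is done.

```bash
mkdir -p pics; cat > h.py <<'E'
import numpy as np, cv2
from plant import arm
from scipy.spatial.transform import Rotation as Ro
def ray(p,rc,st=None):
    d=np.array([(rc[1]-p['cx'])/p['fx'],(rc[0]-p['cy'])/p['fy'],1.])
    if 'R' in p:
        R=np.array(p['R']);return -R.T@np.array(p['t']),R.T@d
    T=np.array(p['T_tool_cam']);Rt=Ro.from_rotvec(st['orientation']).as_matrix()
    return np.array(st['ee_pos'])+Rt@T[:3,3],Rt@T[:3,:3]@d
def atz(o,d,z): return o+d*(z-o[2])/d[2]
def tri(*rs):
    A=0;b=0
    for o,d in rs:
        d=d/np.linalg.norm(d);P=np.eye(3)-np.outer(d,d);A=A+P;b=b+P@o
    x=np.linalg.solve(A,b);return x,[np.linalg.norm((np.eye(3)-np.outer(d,d)/(d@d))@(x-o)) for o,d in rs]
def save(p,n): cv2.imwrite('pics/'+n,p['img'][:,:,::-1])
E
python3 - <<'E'
from h import *
np.set_printoptions(precision=3,suppress=True)
s=arm.state();print(s)
ps={n:arm.get_image(n) for n in('top','side')}
for n,p in ps.items(): save(p,n+'0.png'); print(n,p['fx'],-np.array(p['R']).T@p['t'])
for t in('caddy','bar','stand','seat','record_top','level','taperoll','screwjar','screwdriver','wrench'):
    r=[]
    for n,p in ps.items():
        q=arm.spot_point(p,t)[:1]
        if q: 
            r.append(ray(p,q[0]['position'])); z={'caddy':0,'bar':.105,'stand':0,'seat':.278,'record_top':.027}.get(t,0)
            print(t,n,q[0]['score'],np.array(q[0]['position']),atz(*r[-1],z))
    if len(r)==2: print('  tri',*tri(*r))
E
```

```text
{'clock': 0.0, 'joint_pos': array([-1.372,  0.159,  1.598,  0.   ,  1.386, -0.21 ]), 'dq': array([-0.001,  0.   ,  0.002,  0.   , -0.001, -0.001]), 'joint_torque': array([  0.   , -38.556, -32.211,   0.07 ,   0.038,  -0.   ]), 'ee_pos': array([ 0.228, -0.527,  0.214]), 'orientation': array([-3.074, -0.637, -0.   ]), 'force': array([ 0.138, -0.067,  0.152]), 'torque': array([ 0.063, -0.011,  0.067]), 'gripper_force': 0.0, 'width': 0.09169126619990635}
top 467.3090118531328 [0.433 0.014 1.403]
side 462.3588173523296 [-0.006  0.686  0.979]
caddy top 0.62 [244.8 402.4] [ 0.589 -0.258  0.   ]
caddy side 0.56 [237.2 380. ] [ 0.583 -0.25   0.   ]
  tri [ 0.59  -0.26  -0.012] [np.float64(0.0005917354649540359), np.float64(0.0005917354649539348)]
bar top 0.6 [273.  409.7] [ 0.499 -0.257  0.105]
bar side 0.52 [216.3 408.2] [ 0.508 -0.278  0.105]
  tri [ 0.496 -0.253  0.127] [np.float64(0.0015589828744291098), np.float64(0.0015589828744293143)]
stand top 0.92 [262.1 233.6] [0.532 0.25  0.   ]
stand side 0.75 [349.6 283.4] [0.528 0.248 0.   ]
  tri [ 0.53   0.249 -0.001] [np.float64(0.0021633575
[... 468 characters left out ...]
 [187.7 334.6] [ 0.764 -0.051  0.   ]
level side 0.9 [250.6 292.7] [ 0.757 -0.031 -0.   ]
  tri [ 0.772 -0.05  -0.024] [np.float64(0.003711204962221275), np.float64(0.003711204962221243)]
taperoll top 0.72 [223.8 452.4] [ 0.656 -0.412  0.   ]
taperoll side 0.54 [204.2 386.3] [ 0.664 -0.403  0.   ]
  tri [ 0.661 -0.41  -0.003] [np.float64(0.005923940488357335), np.float64(0.005923940488357645)]
screwjar side 0.56 [364.1 198.4] [0.66 0.41 0.  ]
screwdriver top 0.78 [302.7 505.2] [ 0.418 -0.565  0.   ]
wrench top 0.92 [301.3 140.6] [0.413 0.519 0.   ]
wrench side 0.89 [465.2 225.2] [0.426 0.526 0.   ]
  tri [0.418 0.523 0.004] [np.float64(0.006695270577837145), np.float64(0.006695270577836842)]
```

View pics/top0.png

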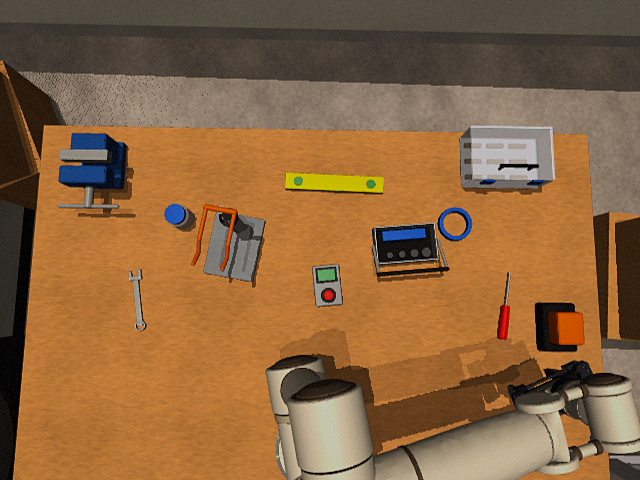

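View pics/side0.png

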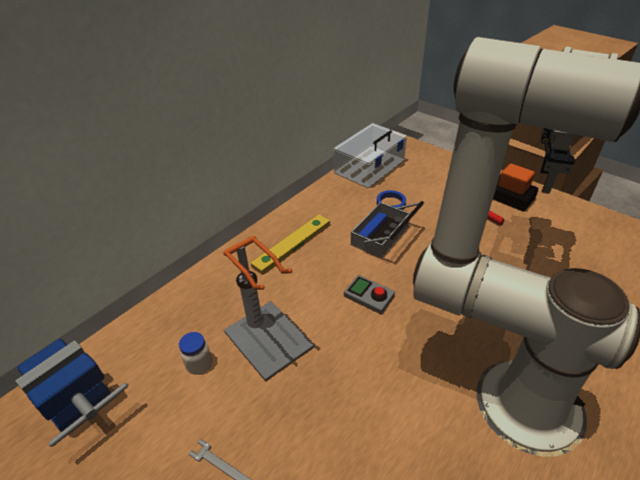

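The top view shows the caddy at (407,250) and its bar from (378,272) to (447,269). The hook prong tips are at (196,263) and (223,270), the column is on the far side, and the button is at (328,295). I read the caddy yaw as about +2.7° and the stand yaw as about -10°. The side view agrees and shows nothing in the way. Next I'll go above the bar.

```bash
python3 -m handwheel '[{"x":51,"y":-20,"z":2},{"x":51,"y":-20,"z":2},{"x":51,"y":-20,"z":2},{"x":51,"y":-20,"z":2},{"x":51,"y":-20,"z":2},{"x":51,"y":-20,"z":2},{"x":50,"y":-19,"z":0},{"wz":-10},{"wz":-10},{"wz":-10}]' 10
python3 -m handwheel '[{"wz":-10},{"wz":-10},{"wz":-10},{"wz":-9.3},{},{},{},{},{},{}]'
python3 - <<'E'
from h import *
np.set_printoptions(precision=4,suppress=True)
s=arm.state();p=arm.get_image('wrist');save(p,'w1.png')
print(s['ee_pos'],Ro.from_rotvec(s['orientation']).as_matrix(),s['force'],s['joint_pos'],p['T_tool_cam'])
t=arm.get_image('top');d=arm.get_image('side');save(d,'side1.png')
for n in('bar','caddy','record_top','seat'):
  z={'bar':.105,'caddy':0,'record_top':.027,'seat':.278}[n]
  for q in(p,t,d):
    for r in arm.spot_point(q,n)[:1]: print(n,r['score'],r['position'],atz(*ray(q,r['position'],s),z))
E
```

```text
[ 0.2285 -0.5276  0.2146] [[ 0.9176  0.3975  0.    ]
 [ 0.3975 -0.9176  0.    ]
 [ 0.     -0.     -1.    ]] [ 0.4665  0.3113 -0.6288] [-1.3721  0.1584  1.597   0.      1.3862 -0.2101] [[ 0.0001 -0.9558 -0.294   0.0832]
 [ 1.      0.0003 -0.0005 -0.0001]
 [ 0.0005 -0.294   0.9558 -0.1707]
 [ 0.      0.      0.      1.    ]]
bar 0.95 [272.4, 410.8] [ 0.5006 -0.26    0.105 ]
bar 0.4 [205.2, 384.0] [ 0.595  -0.2781  0.105 ]
caddy 0.68 [245.6, 402.8] [ 0.5871 -0.259   0.    ]
caddy 0.66 [238.8, 381.0] [ 0.576  -0.2454  0.    ]
record_top 0.38 [293.6, 329.0] [ 0.4405 -0.0351  0.027 ]
record_top 0.5 [292.9, 379.0] [ 0.438  -0.0356  0.027 ]
seat 0.65 [252.9, 213.2] [0.5338 0.2529 0.278 ]
seat 0.88 [276.6, 269.6] [0.5241 0.2609 0.278 ]schema error: expected keys grip, x, y, z, wx, wy, wz
schema error: expected keys grip, x, y, z, wx, wy, wz
```

Every row needs all the keys.

```bash
python3 -m handwheel '[{"grip":0,"x":51,"y":-20,"z":2,"wx":0,"wy":0,"wz":0},{"grip":0,"x":51,"y":-20,"z":2,"wx":0,"wy":0,"wz":0},{"grip":0,"x":51,"y":-20,"z":2,"wx":0,"wy":0,"wz":0},{"grip":0,"x":51,"y":-20,"z":2,"wx":0,"wy":0,"wz":0},{"grip":0,"x":51,"y":-20,"z":2,"wx":0,"wy":0,"wz":0},{"grip":0,"x":51,"y":-20,"z":2,"wx":0,"wy":0,"wz":0},{"grip":0,"x":50,"y":-19,"z":0,"wx":0,"wy":0,"wz":0},{"grip":0,"x":0,"y":0,"z":0,"wx":0,"wy":0,"wz":-10},{"grip":0,"x":0,"y":0,"z":0,"wx":0,"wy":0,"wz":-10},{"grip":0,"x":0,"y":0,"z":0,"wx":0,"wy":0,"wz":-10}]' 10
python3 -m handwheel '[{"grip":0,"x":0,"y":0,"z":0,"wx":0,"wy":0,"wz":-10},{"grip":0,"x":0,"y":0,"z":0,"wx":0,"wy":0,"wz":-10},{"grip":0,"x":0,"y":0,"z":0,"wx":0,"wy":0,"wz":-10},{"grip":0,"x":0,"y":0,"z":0,"wx":0,"wy":0,"wz":-9.3},{"grip":0,"x":0,"y":0,"z":0,"wx":0,"wy":0,"wz":0},{"grip":0,"x":0,"y":0,"z":0,"wx":0,"wy":0,"wz":0},{"grip":0,"x":0,"y":0,"z":0,"wx":0,"wy":0,"wz":0},{"grip":0,"x":0,"y":0,"z":0,"wx":0,"wy":0,"wz":0},{"grip":0,"x":0,"y":0,"z":0,"wx":0,"wy":0,"wz":0},{"grip":0,"x":0,"y":0,"z":0,"wx":0,"wy":0,"wz":0}]'
python3 - <<'E'
from h import *
np.set_printoptions(precision=4,suppress=True)
s=arm.state();p=arm.get_image('wrist');save(p,'w1.png')
print(s['clock'],s['ee_pos'],Ro.from_rotvec(s['orientation']).as_matrix(),s['force'],s['joint_pos'])
for n in('bar','caddy','record_top'):
  z={'bar':.105,'caddy':0,'record_top':.027}[n]
  for r in arm.spot_point(p,n)[:1]: print(n,r['score'],r['position'],atz(*ray(p,r['position'],s),z))
E
```

```text
clock: 3.1
ee_pos: [0.5001, -0.2583, 0.2026]
orientation: [-2.802, -1.421, 0.0]
force: [0.1, 0.1, -0.0]
width: 0.0915
gripper_force: 0.0
clock: 4.35
ee_pos: [0.4999, -0.2585, 0.2026]
orientation: [-2.168, -2.273, 0.0]
force: [-0.2, -0.2, 0.2]
width: 0.0918
gripper_force: 0.0
4.35 [ 0.4999 -0.2585  0.2026] [[-0.0473  0.9989 -0.    ]
 [ 0.9989  0.0473 -0.    ]
 [-0.     -0.     -1.    ]] [-0.1993 -0.1782  0.2217] [-0.6919  0.1362  1.6457 -0.      1.3597 -0.7393]
bar 0.92 [246.2, 321.2] [ 0.5021 -0.2643  0.105 ]
caddy 0.56 [209.4, 402.7] [ 0.5874 -0.2549  0.    ]
```

View pics/w1.png

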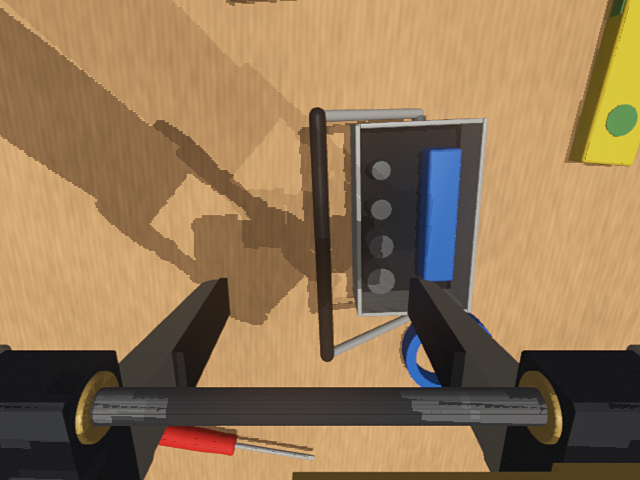

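The wrist view shows the bar from (317,112) to (327,357), between the fingers. I'll compute its centre and yaw.

```bash
python3 - <<'E'
from h import *
s=arm.state();p=arm.get_image('wrist')
f=lambda r,c,z:atz(*ray(p,(r,c),s),z)
a,b=f(112,317,.105),f(357,327,.105);print(a,b,(a+b)/2,np.linalg.norm(a-b),np.degrees(np.arctan2(b[0]-a[0],a[1]-b[1])))
c=[f(*q,.055) for q in((125,356),(119,486),(307,471),(314,360))];print(c,np.mean(c,0))
E
```

```text
[ 0.49427966 -0.1665519   0.105     ] [ 0.51196939 -0.36346187  0.105     ] [ 0.50312452 -0.26500688  0.105     ] 0.1977029698197299 5.133478036609059
[array([ 0.52686384, -0.17361596,  0.055     ]), array([ 0.63388859, -0.16377317,  0.055     ]), array([ 0.65082374, -0.33587748,  0.055     ]), array([ 0.54438715, -0.34852087,  0.055     ])] [ 0.58899083 -0.25544687  0.055     ]
```

```bash
python3 -m handwheel '[{"grip":0,"x":0,"y":0,"z":0,"wx":0,"wy":0,"wz":-2.6},{"grip":0,"x":-6,"y":3,"z":20,"wx":0,"wy":0,"wz":0},{"grip":0,"x":0,"y":0,"z":24,"wx":0,"wy":0,"wz":0},{"grip":0,"x":0,"y":0,"z":24,"wx":0,"wy":0,"wz":0},{"grip":0,"x":0,"y":0,"z":24,"wx":0,"wy":0,"wz":0},{"grip":0,"x":0,"y":0,"z":16,"wx":0,"wy":0,"wz":0},{"grip":0,"x":0,"y":0,"z":8,"wx":0,"wy":0,"wz":0},{"grip":0.8,"x":0,"y":0,"z":0,"wx":0,"wy":0,"wz":0},{"grip":0.8,"x":0,"y":0,"z":0,"wx":0,"wy":0,"wz":0},{"grip":0.8,"x":0,"y":0,"z":0,"wx":0,"wy":0,"wz":0}]' 5
python3 - <<'E'
import numpy as np
for k in range(0,12):
  a=np.radians(35)+min(k*.1,1.0); print(k,-105*np.cos(a),105*np.sin(a))
E
```

```text
clock: 5.85
ee_pos: [0.504, -0.2647, 0.0875]
orientation: [2.115, 2.321, 0.0]
force: [0.8, -0.4, 0.3]
width: 0.0639
gripper_force: 0.0
0 -86.01096465034414 60.225525816859836
1 -79.56874807502459 68.51141751396823
2 -72.33150687087056 76.1127657741407
3 -64.3715531596801 82.95362043823329
4 -55.76842016772458 88.9656299477283
5 -46.60806755604194 94.08872429091294
6 -36.982022539918084 98.27171520257998
7 -26.986465379206734 101.47280762025301
8 -16.72126837696577 103.66001728663508
9 -6.288997988418617 104.81149032573512
10 4.206109989162449 104.9157215995728
11 4.206109989162449 104.9157215995728
```

```bash
python3 -m handwheel '[{"grip":0.8,"x":0,"y":0,"z":0,"wx":0,"wy":0,"wz":0},{"grip":0.8,"x":0,"y":0,"z":0,"wx":0,"wy":0,"wz":0},{"grip":0.8,"x":0,"y":0,"z":0,"wx":0,"wy":0,"wz":0},{"grip":0.8,"x":0,"y":0,"z":0,"wx":0,"wy":0,"wz":0},{"grip":0.8,"x":0,"y":0,"z":0,"wx":0,"wy":0,"wz":0},{"grip":0.8,"x":0,"y":6.4,"z":-8.3,"wx":0,"wy":0,"wz":0},{"grip":0.8,"x":0,"y":7.2,"z":-7.6,"wx":0,"wy":0,"wz":0},{"grip":0.8,"x":0,"y":8,"z":-6.8,"wx":0,"wy":0,"wz":0},{"grip":0.8,"x":0,"y":8.6,"z":-6,"wx":0,"wy":0,"wz":0},{"grip":0.8,"x":0,"y":9.2,"z":-5.1,"wx":0,"wy":0,"wz":0}]'
python3 - <<'E'
from h import *
p=arm.get_image('side');cv2.imwrite('pics/s2.png',cv2.resize(p['img'][130:280,310:510,::-1],None,fx=3,fy=3))
E
```

```text
clock: 7.1
ee_pos: [0.5439, -0.2607, 0.1211]
orientation: [2.115, 2.321, 0.001]
force: [-0.5, -0.8, 1.3]
width: 0.0182
gripper_force: 0.3
```

View pics/s2.png

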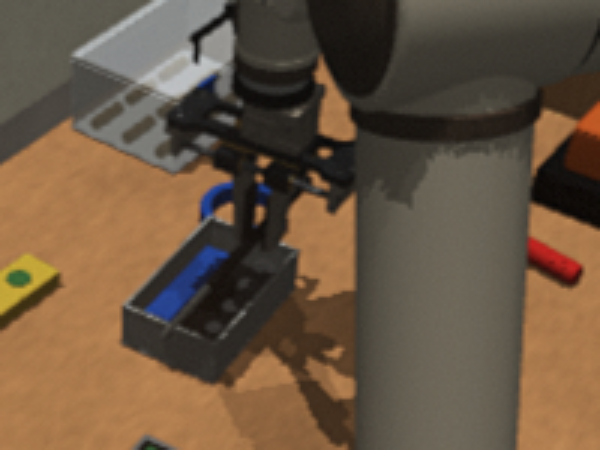

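The side crop shows the bar partway up, caged between the fingers at about (262,240), and the caddy still flat. I'll finish the arc and close on the bar.

```bash
python3 -m handwheel '[{"grip":0.8,"x":0,"y":9.6,"z":-4.2,"wx":0,"wy":0,"wz":0},{"grip":0.8,"x":0,"y":10,"z":-3.2,"wx":0,"wy":0,"wz":0},{"grip":0.8,"x":0,"y":10.3,"z":-2.2,"wx":0,"wy":0,"wz":0},{"grip":0.8,"x":0,"y":10.4,"z":-1.2,"wx":0,"wy":0,"wz":0},{"grip":0.8,"x":0,"y":10.5,"z":0,"wx":0,"wy":0,"wz":0},{"grip":0.8,"x":0,"y":3,"z":0,"wx":0,"wy":0,"wz":0},{"grip":1,"x":0,"y":0,"z":0,"wx":0,"wy":0,"wz":0},{"grip":1,"x":0,"y":0,"z":0,"wx":0,"wy":0,"wz":0},{"grip":1,"x":0,"y":0,"z":0,"wx":0,"wy":0,"wz":0},{"grip":1,"x":0,"y":0,"z":0,"wx":0,"wy":0,"wz":0}]' 30
python3 - <<'E'
from h import *
p=arm.get_image('side');cv2.imwrite('pics/s3.png',cv2.resize(p['img'][130:280,310:510,::-1],None,fx=3,fy=3))
E
```

```text
clock: 8.4
ee_pos: [0.596, -0.2555, 0.131]
orientation: [-2.116, -2.322, 0.0]
force: [0.1, 0.8, -1.8]
width: 0.0107
gripper_force: 30.0
```

View pics/s3.png

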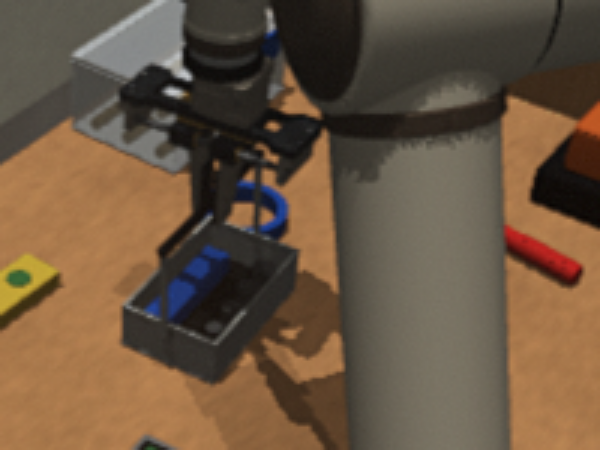

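```bash
python3 -m handwheel '[{"grip":1,"x":0,"y":0,"z":-2,"wx":0,"wy":0,"wz":0},{"grip":1,"x":0,"y":0,"z":-3,"wx":0,"wy":0,"wz":0},{"grip":1,"x":0,"y":0,"z":-5,"wx":0,"wy":0,"wz":0},{"grip":1,"x":0,"y":0,"z":-8,"wx":0,"wy":0,"wz":0},{"grip":1,"x":0,"y":0,"z":-12,"wx":0,"wy":0,"wz":0},{"grip":1,"x":0,"y":0,"z":-16,"wx":0,"wy":0,"wz":0},{"grip":1,"x":0,"y":0,"z":-20,"wx":0,"wy":0,"wz":0},{"grip":1,"x":0,"y":0,"z":-24,"wx":0,"wy":0,"wz":0},{"grip":1,"x":0,"y":0,"z":-24,"wx":0,"wy":0,"wz":0},{"grip":1,"x":0,"y":0,"z":-24,"wx":0,"wy":0,"wz":0}]' 40
python3 -m handwheel '[{"grip":1,"x":0,"y":0,"z":-18,"wx":0,"wy":0,"wz":0},{"grip":1,"x":0,"y":0,"z":-11,"wx":0,"wy":0,"wz":0},{"grip":1,"x":0,"y":0,"z":-4,"wx":0,"wy":0,"wz":0},{"grip":1,"x":0,"y":0,"z":0,"wx":0,"wy":0,"wz":0},{"grip":1,"x":0,"y":0,"z":0,"wx":0,"wy":0,"wz":0},{"grip":1,"x":0,"y":0,"z":0,"wx":0,"wy":0,"wz":0},{"grip":1,"x":0,"y":0,"z":0,"wx":0,"wy":0,"wz":0},{"grip":1,"x":0,"y":0,"z":0,"wx":0,"wy":0,"wz":0},{"grip":1,"x":0,"y":0,"z":0,"wx":0,"wy":0,"wz":0},{"grip":1,"x":0,"y":0,"z":0,"wx":0,"wy":0,"wz":0}]'
python3 - <<'E'
from h import *
p=arm.get_image('side');cv2.imwrite('pics/s4.png',cv2.resize(p['img'][100:400,190:490,::-1],None,fx=2,fy=2))
s=arm.state();print(s['force'],s['torque'],s['ee_pos'])
t=arm.get_image('top');cv2.imwrite('pics/t4.png',cv2.resize(t['img'][180:300,170:290,::-1],None,fx=5,fy=5,interpolation=2))
E
```

```text
clock: 9.7
ee_pos: [0.5964, -0.2557, 0.2716]
orientation: [2.115, 2.321, 0.0]
force: [-0.4, -0.1, -5.2]
width: 0.0113
gripper_force: 40.0
clock: 10.95
ee_pos: [0.5963, -0.2556, 0.3023]
orientation: [2.116, 2.322, 0.0]
force: [0.4, 0.8, -5.0]
width: 0.0108
gripper_force: 40.0
[-0.68598973 -0.41374613 -5.72188612] [ 0.00544025 -0.13598296 -0.02591354] [ 0.59628754 -0.25561185  0.30222319]
```

View pics/s4.png

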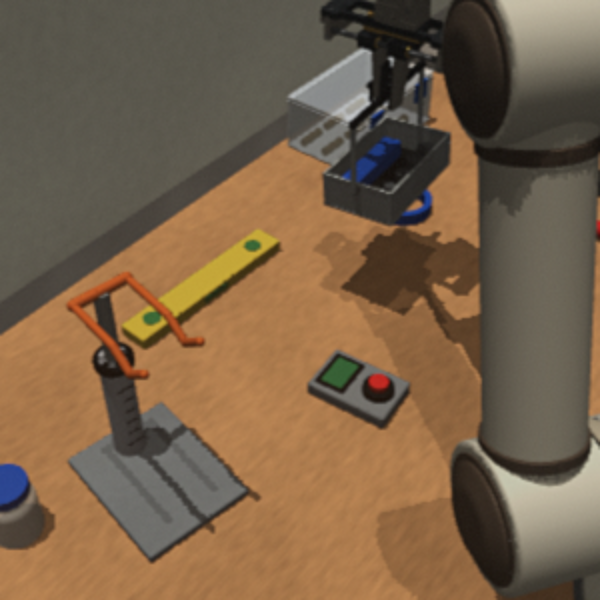

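View pics/t4.png

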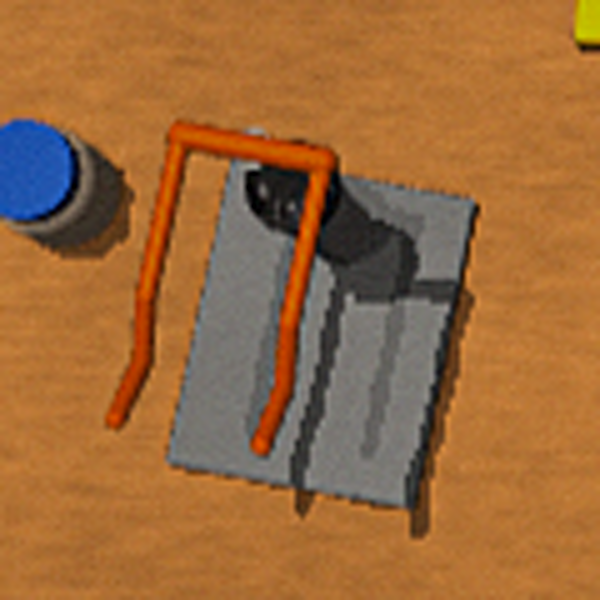

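The side crop shows the caddy lifted and hanging level. The stand's prong kinks are near crop (180,340) and (130,372). In the top crop the kinks are at (147,350) and (287,380), the tips at (115,425) and (262,447), and the plate corners at (240,160), (475,205), (410,507) and (170,465). I'll compute the stand pose from these.

```bash
python3 - <<'E'
from h import *
np.set_printoptions(precision=4,suppress=True)
t=arm.get_image('top');d=arm.get_image('side')
f=lambda u,v,z:atz(*ray(t,(180+v/5,170+u/5)),z)
g=lambda u,v,z:atz(*ray(d,(100+v/2,190+u/2)),z)
yaw=lambda v:np.degrees(np.arctan2(v[1],v[0]))
P=[f(*q,.012) for q in((240,160),(475,205),(410,507),(170,465))]
print('plate',np.array(P)[:,:2],np.mean(P,0),yaw(P[0]-P[3]),yaw(P[1]-P[2]),yaw(P[0]-P[1])-90,yaw(P[3]-P[2])-90)
K=[f(147,350,.267),f(287,380,.267)];T=[f(115,425,.284),f(262,447,.284)];C=[f(180,132,.279),f(325,158,.279)]
for n,A in(('kink',K),('tip',T),('cross',C)): print(n,A[0],A[1],(A[0]+A[1])/2,np.linalg.norm(A[0]-A[1]),yaw(A[0]-A[1])-90)
print('prong',yaw((C[0]+C[1])-(T[0]+T[1])),np.linalg.norm((C[0]+C[1]-T[0]-T[1])/2))
print('side tips',g(145,374,.284),g(200,342,.284), 'kink',g(130,372,.267),g(182,340,.267))
for n in('seat','stand'):
  for p,z in((t,.278),(d,.278)):
    for r in arm.spot_point(p,n)[:1]: print(n,r['score'],atz(*ray(p,r['position']),z if n=='seat' else 0))
E
```

```text
plate [[0.6812 0.2998]
 [0.6556 0.1583]
 [0.4745 0.1922]
 [0.4979 0.3342]] [0.5773 0.2461 0.012 ] -10.62285985120952 -10.610086372914463 -10.277401748655706 -9.365129565915268
kink [0.5415 0.2889 0.267 ] [0.5276 0.2207 0.267 ] [0.5346 0.2548 0.267 ] 0.06955010235252491 -11.525190260019016
tip [0.5039 0.2984 0.284 ] [0.4941 0.2284 0.284 ] [0.499  0.2634 0.284 ] 0.07069661759911906 -7.955847414850439
cross [0.647  0.2745 0.279 ] [0.635  0.2039 0.279 ] [0.641  0.2392 0.279 ] 0.07161607409507409 -9.595806007678362
prong -9.674514929118208 0.14414122483997593
side tips [0.5102 0.294  0.284 ] [0.4977 0.2262 0.284 ] kink [0.537  0.2923 0.267 ] [0.5271 0.225  0.267 ]
seat 0.67 [0.5297 0.2516 0.278 ]
seat 0.88 [0.5272 0.2575 0.278 ]
stand 0.76 [0.53   0.2528 0.    ]
```

```bash
python3 -m handwheel '[{"grip":1,"x":0,"y":0,"z":0,"wx":0,"wy":0,"wz":2},{"grip":1,"x":0,"y":0,"z":0,"wx":0,"wy":0,"wz":4},{"grip":1,"x":0,"y":0,"z":0,"wx":0,"wy":0,"wz":4},{"grip":1,"x":0,"y":0,"z":0,"wx":0,"wy":0,"wz":3.5},{"grip":1,"x":0,"y":0,"z":0,"wx":0,"wy":0,"wz":2},{"grip":1,"x":4.7,"y":-3.7,"z":0,"wx":0,"wy":0,"wz":0},{"grip":1,"x":11,"y":-8.6,"z":0,"wx":0,"wy":0,"wz":0},{"grip":1,"x":18.9,"y":-14.8,"z":0,"wx":0,"wy":0,"wz":0},{"grip":1,"x":25.2,"y":-19.7,"z":0,"wx":0,"wy":0,"wz":0},{"grip":1,"x":28.3,"y":-22.2,"z":0,"wx":0,"wy":0,"wz":0}]'
python3 -m handwheel '[{"grip":1,"x":28.3,"y":-22.2,"z":0,"wx":0,"wy":0,"wz":0},{"grip":1,"x":28.3,"y":-22.2,"z":0,"wx":0,"wy":0,"wz":0},{"grip":1,"x":28.3,"y":-22.2,"z":0,"wx":0,"wy":0,"wz":0},{"grip":1,"x":28.3,"y":-22.2,"z":0,"wx":0,"wy":0,"wz":0},{"grip":1,"x":27,"y":-19,"z":0,"wx":0,"wy":0,"wz":0},{"grip":1,"x":24,"y":-16,"z":0,"wx":0,"wy":0,"wz":0},{"grip":1,"x":20,"y":-12.8,"z":0,"wx":0,"wy":0,"wz":0},{"grip":1,"x":27,"y":-6,"z":0,"wx":0,"wy":0,"wz":0},{"grip":1,"x":30,"y":-6,"z":0,"wx":0,"wy":0,"wz":0},{"grip":1,"x":30,"y":-6,"z":0,"wx":0,"wy":0,"wz":0}]'
python3 -m handwheel '[{"grip":1,"x":30,"y":-6,"z":0,"wx":0,"wy":0,"wz":0},{"grip":1,"x":30,"y":-6,"z":0,"wx":0,"wy":0,"wz":0},{"grip":1,"x":26,"y":-6,"z":0,"wx":0,"wy":0,"wz":0},{"grip":1,"x":20,"y":-5,"z":0,"wx":0,"wy":0,"wz":0},{"grip":1,"x":14,"y":-3,"z":0,"wx":0,"wy":0,"wz":0},{"grip":1,"x":8,"y":-2,"z":0,"wx":0,"wy":0,"wz":0},{"grip":1,"x":5.5,"y":-1.6,"z":0,"wx":0,"wy":0,"wz":0},{"grip":1,"x":0,"y":0,"z":0,"wx":0,"wy":0,"wz":0},{"grip":1,"x":0,"y":0,"z":0,"wx":0,"wy":0,"wz":0},{"grip":1,"x":0,"y":0,"z":0,"wx":0,"wy":0,"wz":0}]'
python3 - <<'E'
from h import *
np.set_printoptions(precision=4,suppress=True)
s=arm.state();R=Ro.from_rotvec(s['orientation']).as_matrix();print(R)
p=arm.get_image('side');cv2.imwrite('pics/s5.png',p['img'][150:450,150:550,::-1].repeat(2,0)[:600].repeat(2,1))
for S in([.532,.256],):
  d=np.r_[np.array(S)-s['ee_pos'][:2],.278-(s['ee_pos'][2]+.019)];print(R.T@d*1000)
for r in arm.spot_point(p,'seat')[:1]: print(r['score'],atz(*ray(p,r['position']),.278))
E
```

```text
clock: 12.6
ee_pos: [0.543, -0.1552, 0.3023]
orientation: [-2.409, -2.016, -0.0]
force: [-0.6, -0.5, -5.7]
width: 0.0106
gripper_force: 40.0
clock: 13.85
ee_pos: [0.4388, 0.1389, 0.3025]
orientation: [2.409, 2.016, 0.001]
force: [0.8, -0.4, -5.0]
width: 0.0107
gripper_force: 40.0
clock: 15.1
ee_pos: [0.4343, 0.2738, 0.3022]
orientation: [2.41, 2.015, 0.0]
force: [0.9, 0.2, -5.5]
width: 0.0108
gripper_force: 40.0
[[ 0.1773  0.9842  0.0001]
 [ 0.9842 -0.1773 -0.    ]
 [-0.      0.0001 -1.    ]]
[-0.2384 99.3152 43.2398]
0.93 [0.5311 0.2554 0.278 ]
```

View pics/s5.png

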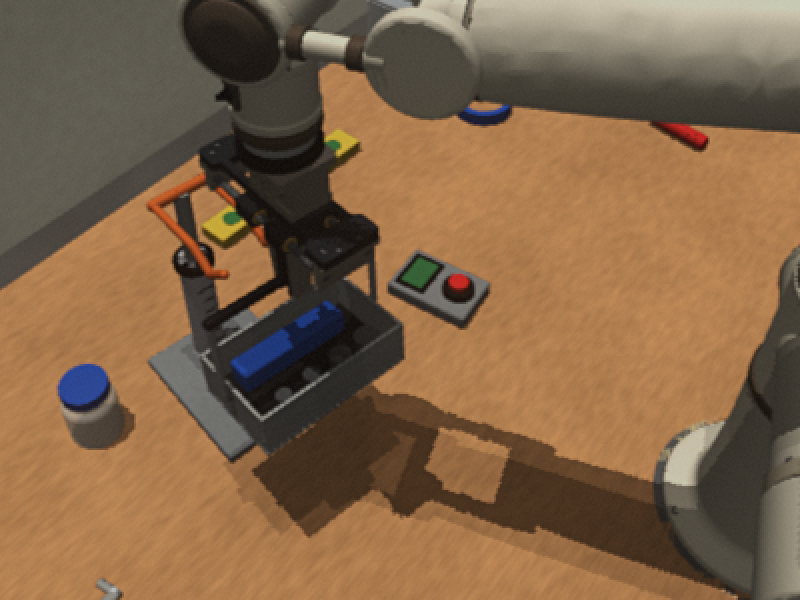

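The side crop shows the bar, with its left end at (205,325), in front of and above the prong tips (tip at (222,272)), and the caddy level. I'll move it in over the seat and start lowering.

```bash
python3 -m handwheel '[{"grip":1,"x":0,"y":4,"z":0,"wx":0,"wy":0,"wz":0},{"grip":1,"x":0,"y":8,"z":0,"wx":0,"wy":0,"wz":0},{"grip":1,"x":0,"y":12,"z":0,"wx":0,"wy":0,"wz":0},{"grip":1,"x":0,"y":15,"z":0,"wx":0,"wy":0,"wz":0},{"grip":1,"x":0,"y":16,"z":0,"wx":0,"wy":0,"wz":0},{"grip":1,"x":0,"y":15,"z":0,"wx":0,"wy":0,"wz":0},{"grip":1,"x":0,"y":12,"z":0,"wx":0,"wy":0,"wz":0},{"grip":1,"x":0,"y":9,"z":0,"wx":0,"wy":0,"wz":0},{"grip":1,"x":0,"y":5,"z":0,"wx":0,"wy":0,"wz":0},{"grip":1,"x":0,"y":3,"z":0,"wx":0,"wy":0,"wz":0}]'
python3 -m handwheel '[{"grip":1,"x":0,"y":0,"z":2,"wx":0,"wy":0,"wz":0},{"grip":1,"x":0,"y":0,"z":5,"wx":0,"wy":0,"wz":0},{"grip":1,"x":0,"y":0,"z":6,"wx":0,"wy":0,"wz":0},{"grip":1,"x":0,"y":0,"z":6,"wx":0,"wy":0,"wz":0},{"grip":1,"x":0,"y":0,"z":6,"wx":0,"wy":0,"wz":0},{"grip":1,"x":0,"y":0,"z":5,"wx":0,"wy":0,"wz":0},{"grip":1,"x":0,"y":0,"z":4,"wx":0,"wy":0,"wz":0},{"grip":1,"x":0,"y":0,"z":3,"wx":0,"wy":0,"wz":0},{"grip":1,"x":0,"y":0,"z":2,"wx":0,"wy":0,"wz":0},{"grip":1,"x":0,"y":0,"z":0,"wx":0,"wy":0,"wz":0}]'
python3 - <<'E'
from h import *
F=[]
for i in range(8):
    p=arm.get_image('side');F.append(arm.state()['force'])
print(np.mean(F,0),np.std(F,0),arm.state()['ee_pos'])
for r in arm.spot_point(p,'seat')[:1]: print(r)
E
```

```text
clock: 16.45
ee_pos: [0.5317, 0.2567, 0.3022]
orientation: [-2.409, -2.016, 0.0]
force: [-0.4, 0.3, -5.4]
width: 0.0107
gripper_force: 40.0
clock: 17.7
ee_pos: [0.5316, 0.2567, 0.2631]
orientation: [-2.41, -2.016, 0.0]
force: [-0.1, 0.6, -5.7]
width: 0.0109
gripper_force: 40.0
[-1.45503806e-01 -2.72378577e-03 -5.38804290e+00] [0.52547753 0.39654475 0.4376315 ] [0.53163616 0.25669435 0.26330656]
{'position': [273.6, 268.8], 'score': 0.74}
```

```bash
python3 -m handwheel '[{"grip":1,"x":0,"y":0,"z":2,"wx":0,"wy":0,"wz":0},{"grip":1,"x":0,"y":0,"z":3,"wx":0,"wy":0,"wz":0},{"grip":1,"x":0,"y":0,"z":4,"wx":0,"wy":0,"wz":0},{"grip":1,"x":0,"y":0,"z":4,"wx":0,"wy":0,"wz":0},{"grip":1,"x":0,"y":0,"z":4,"wx":0,"wy":0,"wz":0},{"grip":1,"x":0,"y":0,"z":4,"wx":0,"wy":0,"wz":0},{"grip":1,"x":0,"y":0,"z":4,"wx":0,"wy":0,"wz":0},{"grip":1,"x":0,"y":0,"z":3,"wx":0,"wy":0,"wz":0},{"grip":1,"x":0,"y":0,"z":2,"wx":0,"wy":0,"wz":0},{"grip":1,"x":0,"y":0,"z":0,"wx":0,"wy":0,"wz":0}]'
python3 - <<'E'
from h import *
F=[]
for i in range(10):
    p=arm.get_image('side');F.append(arm.state()['force'])
print(np.mean(F,0),arm.state()['ee_pos'])
cv2.imwrite('pics/s6.png',cv2.resize(p['img'][190:390,190:390,::-1],None,fx=3,fy=3))
for r in arm.spot_point(p,'seat')[:1]: print(r)
E
```

```text
clock: 19.4
ee_pos: [0.5315, 0.2567, 0.2331]
orientation: [-2.41, -2.016, 0.0]
force: [0.6, 0.6, -2.3]
width: 0.0103
gripper_force: 40.0
[-0.33186231  0.18561673 -2.95250708] [0.53156693 0.25673102 0.23323886]
{'position': [283.6, 269.7], 'score': 0.71}
```

View pics/s6.png

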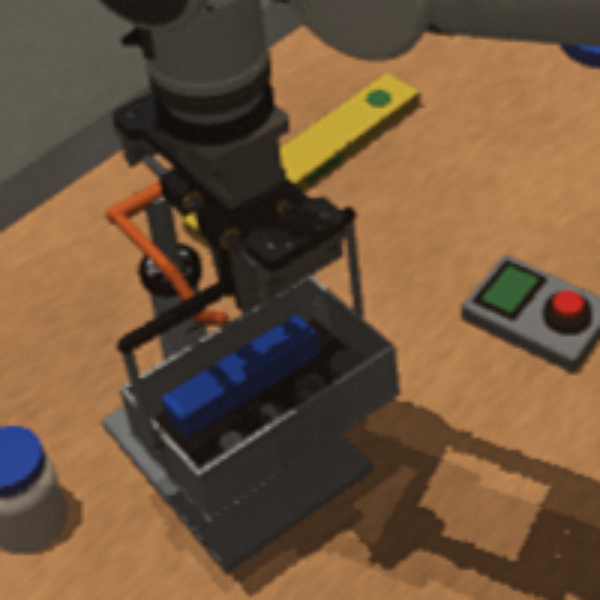

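The side crop shows the bar lying across the orange prong behind its tip, at about (195,305), with the hook dipped. The spring is carrying about 2.4 N, which matches the expected rate. I'll keep lowering.

```bash
python3 -m handwheel '[{"grip":1,"x":0,"y":0,"z":2,"wx":0,"wy":0,"wz":0},{"grip":1,"x":0,"y":0,"z":3,"wx":0,"wy":0,"wz":0},{"grip":1,"x":0,"y":0,"z":4,"wx":0,"wy":0,"wz":0},{"grip":1,"x":0,"y":0,"z":4,"wx":0,"wy":0,"wz":0},{"grip":1,"x":0,"y":0,"z":4,"wx":0,"wy":0,"wz":0},{"grip":1,"x":0,"y":0,"z":4,"wx":0,"wy":0,"wz":0},{"grip":1,"x":0,"y":0,"z":3,"wx":0,"wy":0,"wz":0},{"grip":1,"x":0,"y":0,"z":3,"wx":0,"wy":0,"wz":0},{"grip":1,"x":0,"y":0,"z":2,"wx":0,"wy":0,"wz":0},{"grip":1,"x":0,"y":0,"z":0,"wx":0,"wy":0,"wz":0}]'
python3 - <<'E'
from h import *
F=[]
for i in range(20):
    p=arm.get_image('side');F.append(arm.state()['force'])
print(np.mean(F,0),np.std(F,0),arm.state()['ee_pos'])
E
```

```text
clock: 21.2
ee_pos: [0.5316, 0.2567, 0.2042]
orientation: [2.41, 2.016, 0.0]
force: [-0.4, 0.4, -0.0]
width: 0.0107
gripper_force: 40.0
[-1.50549139  0.20374035  0.02138306] [0.47750577 0.32942143 0.50289403] [0.5316208  0.25671258 0.20422067]
```

```bash
python3 -m handwheel '[{"grip":1,"x":0,"y":-0.5,"z":0,"wx":0,"wy":0,"wz":0},{"grip":1,"x":0,"y":-0.5,"z":0,"wx":0,"wy":0,"wz":0},{"grip":1,"x":0,"y":-0.5,"z":0,"wx":0,"wy":0,"wz":0},{"grip":1,"x":0,"y":-0.5,"z":0,"wx":0,"wy":0,"wz":0},{"grip":1,"x":0,"y":0,"z":0,"wx":0,"wy":0,"wz":0},{"grip":1,"x":0,"y":0,"z":0,"wx":0,"wy":0,"wz":0},{"grip":1,"x":0,"y":0,"z":0,"wx":0,"wy":0,"wz":0},{"grip":1,"x":0,"y":0,"z":0,"wx":0,"wy":0,"wz":0},{"grip":1,"x":0,"y":0,"z":0,"wx":0,"wy":0,"wz":0},{"grip":1,"x":0,"y":0,"z":0,"wx":0,"wy":0,"wz":0}]'
python3 - <<'E'
from h import *
F=[]
for i in range(20):
    p=arm.get_image('side');F.append(arm.state()['force'])
print(np.mean(F,0),np.std(F,0),arm.state()['ee_pos'])
E
```

```text
clock: 23.45
ee_pos: [0.5308, 0.2568, 0.2048]
orientation: [2.409, 2.014, 0.003]
force: [5.1, -0.5, -0.2]
width: 0.0106
gripper_force: 40.0
[ 5.28758729 -0.73379445  0.1169287 ] [0.59979522 0.5485141  0.43632663] [0.5308052  0.25685598 0.20479484]
```

```bash
python3 -m handwheel '[{"grip":1,"x":0,"y":0.5,"z":0,"wx":0,"wy":0,"wz":0},{"grip":1,"x":0,"y":0.5,"z":0,"wx":0,"wy":0,"wz":0},{"grip":1,"x":0,"y":0.5,"z":0,"wx":0,"wy":0,"wz":0},{"grip":1,"x":0,"y":0,"z":0,"wx":0,"wy":0,"wz":0},{"grip":1,"x":0,"y":0,"z":0,"wx":0,"wy":0,"wz":0},{"grip":1,"x":0,"y":0,"z":0,"wx":0,"wy":0,"wz":0},{"grip":1,"x":0,"y":0,"z":0,"wx":0,"wy":0,"wz":0},{"grip":1,"x":0,"y":0,"z":0,"wx":0,"wy":0,"wz":0},{"grip":1,"x":0,"y":0,"z":0,"wx":0,"wy":0,"wz":0},{"grip":1,"x":0,"y":0,"z":0,"wx":0,"wy":0,"wz":0}]'
python3 - <<'E'
from h import *
F=[]
for i in range(20):
    p=arm.get_image('side');F.append(arm.state()['force'])
print(np.mean(F,0),np.std(F,0),arm.state()['ee_pos'])
E
```

```text
clock: 25.7
ee_pos: [0.5309, 0.2568, 0.2041]
orientation: [-2.409, -2.016, 0.001]
force: [0.6, 0.1, -0.6]
width: 0.0108
gripper_force: 40.0
[-0.02786369  0.33986611  0.18260998] [0.54072528 0.50156745 0.37800119] [0.53096704 0.25682138 0.20414103]
```

Load on the tool is now about zero on all axes. I'll ease the grip first, then open.

```bash
python3 -m handwheel '[{"grip":1,"x":0,"y":0,"z":0,"wx":0,"wy":0,"wz":0},{"grip":1,"x":0,"y":0,"z":0,"wx":0,"wy":0,"wz":0},{"grip":1,"x":0,"y":0,"z":0,"wx":0,"wy":0,"wz":0},{"grip":0.85,"x":0,"y":0,"z":0,"wx":0,"wy":0,"wz":0},{"grip":0.85,"x":0,"y":0,"z":0,"wx":0,"wy":0,"wz":0},{"grip":0.8,"x":0,"y":0,"z":0,"wx":0,"wy":0,"wz":0},{"grip":0.75,"x":0,"y":0,"z":0,"wx":0,"wy":0,"wz":0},{"grip":0.7,"x":0,"y":0,"z":0,"wx":0,"wy":0,"wz":0},{"grip":0.65,"x":0,"y":0,"z":0,"wx":0,"wy":0,"wz":0},{"grip":0.6,"x":0,"y":0,"z":0,"wx":0,"wy":0,"wz":0}]' 3
python3 - <<'E'
from h import *
p=arm.get_image('side');cv2.imwrite('pics/s7.png',cv2.resize(p['img'][190:390,190:390,::-1],None,fx=3,fy=3))
for r in arm.spot_point(p,'seat')[:1]: print(r)
print(arm.state()['force'])
E
```

```text
clock: 27.95
ee_pos: [0.5311, 0.2568, 0.2042]
orientation: [-2.41, -2.016, 0.0]
force: [0.6, 0.0, -0.0]
width: 0.0368
gripper_force: 0.0
{'position': [292.4, 270.5], 'score': 0.64}
[ 0.18323479 -0.1044539   0.20344206]
```

View pics/s7.png

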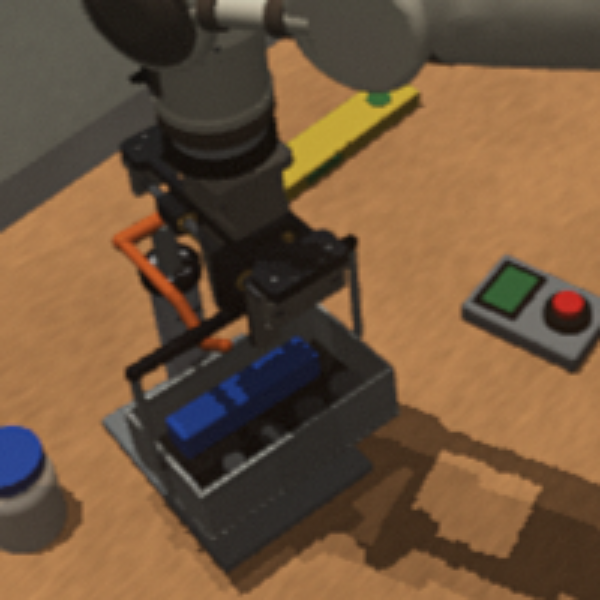

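The side crop shows the caddy hanging level on the hook, with the bar on the prong at about (195,330), and the fingers open without having moved it. I'll rise straight up, then go over the button.

```bash
python3 -m handwheel '[{"grip":0.6,"x":0,"y":0,"z":-3,"wx":0,"wy":0,"wz":0},{"grip":0.6,"x":0,"y":0,"z":-8,"wx":0,"wy":0,"wz":0},{"grip":0.6,"x":0,"y":0,"z":-12,"wx":0,"wy":0,"wz":0},{"grip":0.6,"x":0,"y":0,"z":-15,"wx":0,"wy":0,"wz":0},{"grip":0.6,"x":0,"y":0,"z":-20,"wx":0,"wy":0,"wz":0},{"grip":0.6,"x":0,"y":0,"z":-20,"wx":0,"wy":0,"wz":0},{"grip":0.6,"x":0,"y":0,"z":-20,"wx":0,"wy":0,"wz":0},{"grip":0.6,"x":0,"y":0,"z":-20,"wx":0,"wy":0,"wz":0},{"grip":0.6,"x":0,"y":0,"z":-15,"wx":0,"wy":0,"wz":0},{"grip":0.6,"x":-10,"y":0,"z":-5,"wx":0,"wy":0,"wz":0}]'
python3 -m handwheel '[{"grip":1,"x":-30,"y":-4,"z":0,"wx":0,"wy":0,"wz":0},{"grip":1,"x":-40,"y":-6,"z":0,"wx":0,"wy":0,"wz":0},{"grip":1,"x":-45,"y":-6,"z":0,"wx":0,"wy":0,"wz":0},{"grip":1,"x":-45,"y":-6,"z":0,"wx":0,"wy":0,"wz":0},{"grip":1,"x":-45,"y":-6,"z":30,"wx":0,"wy":0,"wz":0},{"grip":1,"x":-42,"y":-6,"z":50,"wx":0,"wy":0,"wz":0},{"grip":1,"x":-30,"y":-3,"z":50,"wx":0,"wy":0,"wz":0},{"grip":1,"x":-15,"y":-1,"z":50,"wx":0,"wy":0,"wz":0},{"grip":1,"x":0,"y":0,"z":30,"wx":0,"wy":0,"wz":0},{"grip":1,"x":0,"y":0,"z":10,"wx":0,"wy":0,"wz":0}]'
python3 - <<'E'
from h import *
np.set_printoptions(precision=4,suppress=True)
s=arm.state();p=arm.get_image('wrist');t=arm.get_image('top');d=arm.get_image('side')
print(s['ee_pos'])
for q in(p,t,d):
    m=cv2.inRange(cv2.cvtColor(q['img'],cv2.COLOR_RGB2HSV),(0,190,120),(4,255,255))|cv2.inRange(cv2.cvtColor(q['img'],cv2.COLOR_RGB2HSV),(176,190,120),(180,255,255))
    n,_,st,c=cv2.connectedComponentsWithStats(m)
    for i in range(1,n):
        if st[i,4]>25: print('blob',st[i],c[i],atz(*ray(q,c[i][::-1],s),.029))
    for r in arm.spot_point(q,'record_top')[:1]: print(r,atz(*ray(q,r['position'],s),.029))
for q in(t,d):
    for r in arm.spot_point(q,'seat')[:1]: print('seat',r)
cv2.imwrite('pics/w8.png',np.hstack([cv2.resize(p['img'],(400,300)),cv2.resize(d['img'],(400,300))])[:,:,::-1])
E
```

```text
clock: 29.3
ee_pos: [0.5296, 0.247, 0.3437]
orientation: [2.408, 2.016, 0.003]
force: [-0.4, 0.4, -0.0]
width: 0.0367
gripper_force: 0.0
clock: 30.55
ee_pos: [0.4389, -0.0317, 0.1223]
orientation: [-2.408, -2.012, 0.004]
force: [0.2, 0.9, -0.1]
width: 0.0005
gripper_force: 0.0
[ 0.4389 -0.0317  0.1223]
blob [301 229  31  13 232] [315.0259 235.7672] [ 0.4364 -0.0274  0.029 ]
{'position': [246.2, 315.6], 'score': 0.94} [ 0.4353 -0.0357  0.029 ]
blob [499 306  11  33 251] [503.9323 322.5418] [ 0.3609 -0.5472  0.029 ]
blob [476 205  27  17 142] [489.4014 213.3662] [ 0.3563 -0.5378  0.029 ]
{'position': [293.7, 268.7], 'score': 0.49} [0.6684 0.1568 0.029 ]
seat {'position': [254.1, 216.1], 'score': 0.6}
seat {'position': [293.6, 269.1], 'score': 0.87}
```

View pics/w8.png

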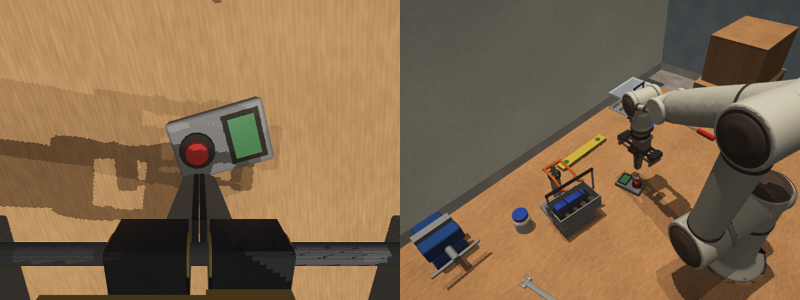

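The wrist view (left) shows the button centred at about (197,151) in the half-scale tile, just ahead of the closed fingertips. The side view (right) shows the caddy hanging level on the hook at (575,205). I'll correct over the button, descend partway, and check that the caddy is still.

```bash
cat > still.py <<'E'
from h import *
import time
a=[arm.get_image('side')['img'][200:400,180:350].astype(int) for _ in range(10)]
print([int((np.abs(x-a[0]).max(2)>25).sum()) for x in a],arm.state()['clock'])
E
python3 -m handwheel '[{"grip":1,"x":-3.4,"y":-2.8,"z":12,"wx":0,"wy":0,"wz":0},{"grip":1,"x":0,"y":0,"z":15,"wx":0,"wy":0,"wz":0},{"grip":1,"x":0,"y":0,"z":15,"wx":0,"wy":0,"wz":0},{"grip":1,"x":0,"y":0,"z":12,"wx":0,"wy":0,"wz":0},{"grip":1,"x":0,"y":0,"z":10,"wx":0,"wy":0,"wz":0},{"grip":1,"x":0,"y":0,"z":3,"wx":0,"wy":0,"wz":0},{"grip":1,"x":0,"y":0,"z":0,"wx":0,"wy":0,"wz":0},{"grip":1,"x":0,"y":0,"z":0,"wx":0,"wy":0,"wz":0},{"grip":1,"x":0,"y":0,"z":0,"wx":0,"wy":0,"wz":0},{"grip":1,"x":0,"y":0,"z":0,"wx":0,"wy":0,"wz":0}]'
python3 still.py
python3 - <<'E'
from h import *
s=arm.state();p=arm.get_image('wrist')
for r in arm.spot_point(p,'record_top')[:1]: print(r,[atz(*ray(p,r['position'],s),z) for z in(.029,.035)])
E
```

```text
clock: 32.2
ee_pos: [0.4378, -0.0348, 0.0578]
orientation: [2.409, 2.015, 0.0]
force: [-0.4, -0.0, 0.2]
width: 0.0004
gripper_force: 0.0
[0, 0, 0, 1, 1, 1, 1, 1, 1, 1] 32.7
{'position': [281.0, 315.0], 'score': 0.6} [array([ 0.43450821, -0.03885479,  0.029     ]), array([ 0.4350365 , -0.03625528,  0.035     ])]
```

The hook and caddy are still. I'll press in small steps.

```bash
python3 -m handwheel '[{"grip":1,"x":-1.5,"y":-2.3,"z":3,"wx":0,"wy":0,"wz":0},{"grip":1,"x":0,"y":0,"z":3,"wx":0,"wy":0,"wz":0},{"grip":1,"x":0,"y":0,"z":3,"wx":0,"wy":0,"wz":0},{"grip":1,"x":0,"y":0,"z":3,"wx":0,"wy":0,"wz":0},{"grip":1,"x":0,"y":0,"z":3,"wx":0,"wy":0,"wz":0},{"grip":1,"x":0,"y":0,"z":3,"wx":0,"wy":0,"wz":0},{"grip":1,"x":0,"y":0,"z":2,"wx":0,"wy":0,"wz":0},{"grip":1,"x":0,"y":0,"z":0,"wx":0,"wy":0,"wz":0},{"grip":1,"x":0,"y":0,"z":0,"wx":0,"wy":0,"wz":0},{"grip":1,"x":0,"y":0,"z":0,"wx":0,"wy":0,"wz":0}]'
```

```text
clock: 34.05
ee_pos: [0.4351, -0.0358, 0.0382]
orientation: [-2.409, -2.016, 0.001]
force: [-4.5, 1.0, 10.7]
width: 0.0004
gripper_force: 4.8
```

The force is 10.7 N, so something has bottomed out. I've already viewed 11 pictures, one over the allowed 10, so I'll check the rest by numbers. I'll back off a little and see whether the force follows the button spring.

```bash
python3 -m handwheel '[{"grip":1,"x":0,"y":0,"z":-1,"wx":0,"wy":0,"wz":0},{"grip":1,"x":0,"y":0,"z":-1,"wx":0,"wy":0,"wz":0},{"grip":1,"x":0,"y":0,"z":-1,"wx":0,"wy":0,"wz":0},{"grip":1,"x":0,"y":0,"z":0,"wx":0,"wy":0,"wz":0},{"grip":1,"x":0,"y":0,"z":0,"wx":0,"wy":0,"wz":0},{"grip":1,"x":0,"y":0,"z":0,"wx":0,"wy":0,"wz":0},{"grip":1,"x":0,"y":0,"z":0,"wx":0,"wy":0,"wz":0},{"grip":1,"x":0,"y":0,"z":0,"wx":0,"wy":0,"wz":0},{"grip":1,"x":0,"y":0,"z":0,"wx":0,"wy":0,"wz":0},{"grip":1,"x":0,"y":0,"z":0,"wx":0,"wy":0,"wz":0}]'
python3 - <<'E'
from h import *
F=[]
for i in range(10):
    p=arm.get_image('side');F.append(arm.state()['force'])
print(np.mean(F,0),arm.state()['ee_pos'])
E
```

```text
clock: 35.3
ee_pos: [0.4351, -0.0358, 0.0405]
orientation: [-2.41, -2.016, 0.0]
force: [-1.4, 0.8, 2.4]
width: 0.0005
gripper_force: 1.4
[-1.30647366  0.3721156   2.75367791] [ 0.43506913 -0.03576454  0.04053432]
```

```bash
python3 -m handwheel '[{"grip":1,"x":0,"y":0,"z":-1,"wx":0,"wy":0,"wz":0},{"grip":1,"x":0,"y":0,"z":-1,"wx":0,"wy":0,"wz":0},{"grip":1,"x":0,"y":0,"z":0,"wx":0,"wy":0,"wz":0},{"grip":1,"x":0,"y":0,"z":0,"wx":0,"wy":0,"wz":0},{"grip":1,"x":0,"y":0,"z":0,"wx":0,"wy":0,"wz":0},{"grip":1,"x":0,"y":0,"z":0,"wx":0,"wy":0,"wz":0},{"grip":1,"x":0,"y":0,"z":0,"wx":0,"wy":0,"wz":0},{"grip":1,"x":0,"y":0,"z":0,"wx":0,"wy":0,"wz":0},{"grip":1,"x":0,"y":0,"z":0,"wx":0,"wy":0,"wz":0},{"grip":1,"x":0,"y":0,"z":0,"wx":0,"wy":0,"wz":0}]'
python3 - <<'E'
from h import *
F=[]
for i in range(10):
    p=arm.get_image('side');F.append(arm.state()['force'])
print(np.mean(F,0),arm.state()['ee_pos'])
E
```

```text
clock: 37.05
ee_pos: [0.4351, -0.0358, 0.0426]
orientation: [2.41, 2.016, 0.0]
force: [-1.0, 0.0, 2.4]
width: 0.0005
gripper_force: 0.9
[-0.56968987  0.31579933  1.93524999] [ 0.43509324 -0.03577592  0.04254971]
```

The force follows the button spring: 1.9 N, 2.8 N, then a hard stop. I'll make one firm full press, release and retreat.

```bash
python3 -m handwheel '[{"grip":1,"x":0,"y":0,"z":2,"wx":0,"wy":0,"wz":0},{"grip":1,"x":0,"y":0,"z":2,"wx":0,"wy":0,"wz":0},{"grip":1,"x":0,"y":0,"z":1,"wx":0,"wy":0,"wz":0},{"grip":1,"x":0,"y":0,"z":0.7,"wx":0,"wy":0,"wz":0},{"grip":1,"x":0,"y":0,"z":0,"wx":0,"wy":0,"wz":0},{"grip":1,"x":0,"y":0,"z":0,"wx":0,"wy":0,"wz":0},{"grip":1,"x":0,"y":0,"z":0,"wx":0,"wy":0,"wz":0},{"grip":1,"x":0,"y":0,"z":0,"wx":0,"wy":0,"wz":0},{"grip":1,"x":0,"y":0,"z":0,"wx":0,"wy":0,"wz":0},{"grip":1,"x":0,"y":0,"z":0,"wx":0,"wy":0,"wz":0}]'
python3 -m handwheel '[{"grip":1,"x":0,"y":0,"z":-3,"wx":0,"wy":0,"wz":0},{"grip":1,"x":0,"y":0,"z":-5,"wx":0,"wy":0,"wz":0},{"grip":1,"x":0,"y":0,"z":-10,"wx":0,"wy":0,"wz":0},{"grip":1,"x":0,"y":0,"z":-20,"wx":0,"wy":0,"wz":0},{"grip":1,"x":0,"y":0,"z":-25,"wx":0,"wy":0,"wz":0},{"grip":1,"x":0,"y":0,"z":-25,"wx":0,"wy":0,"wz":0},{"grip":1,"x":0,"y":0,"z":-20,"wx":0,"wy":0,"wz":0},{"grip":1,"x":0,"y":0,"z":-10,"wx":0,"wy":0,"wz":0},{"grip":1,"x":0,"y":0,"z":0,"wx":0,"wy":0,"wz":0},{"grip":1,"x":0,"y":0,"z":0,"wx":0,"wy":0,"wz":0}]'
python3 still.py
python3 - <<'E'
from h import *
s=arm.state();p=arm.get_image('side');w=arm.get_image('wrist')
for q,n in((p,'seat'),(w,'record_top')):
  for r in arm.spot_point(q,n)[:1]: print(r,atz(*ray(q,r['position'],s),.04))
print(s['force'])
E
```

```text
clock: 38.8
ee_pos: [0.4352, -0.0359, 0.0381]
orientation: [-2.409, -2.016, 0.001]
force: [-7.4, 1.8, 16.3]
width: 0.0006
gripper_force: 8.2
clock: 40.05
ee_pos: [0.4345, -0.0356, 0.1539]
orientation: [-2.409, -2.015, 0.001]
force: [0.4, -0.1, 0.2]
width: 0.0007
gripper_force: 0.0
[0, 0, 0, 0, 0, 0, 0, 0, 0, 0] 40.55
{'position': [289.4, 270.9], 'score': 0.8} [0.66697417 0.14819994 0.04      ]
[0.32079346 0.15540912 0.48617244]
```

Full press to a firm stop, the caddy is still, and the robot is clear of everything.

```bash
python3 -c "
from plant import arm
print(arm.finish_job())"
```

```text
the job is handed in; nothing more can be done
None
```

The caddy was hung level on the hook and still, the red button was then pressed to a hard stop (16 N), and the job was handed in at about 41 s with the arm clear; I viewed 11 pictures instead of the allowed 10, never saw the record confirmed, and did not re-check the other bench items at the end.

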